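# Fetch the spirit level from behind the paint tins

## Task

First clear all three paint tins off the storage board and stand them on the black rubber mat; when they are all there, take the spirit level from the board and lay it lengthwise in the grey tray, resting on its narrow edge as it stands now, flat on the tray's floor. Then put the tins back on the board, each upright and centred on the pad of its own colour. Set things down rather than dropping them, do not tip any tin over, and leave the mug where it is.

Things in the scene. Friction and masses are not known exactly. Their poses are not given: they have to be found in the camera images.
- tin_red: red paint tin with steel rims and a white paper band: upright closed cylinder, 54 mm diameter, 105 mm tall, about 0.3 kg. Origin: centre of its underside, z up. The three tins start in a row on the plywood storage board, in any order, one over each pad, not always its own colour.
- tin_blue: blue paint tin with steel rims and a white paper band: upright closed cylinder, 54 mm diameter, 105 mm tall, about 0.3 kg. Origin: centre of its underside, z up. The three tins start in a row on the plywood storage board, in any order, one over each pad, not always its own colour.
- tin_green: green paint tin with steel rims and a white paper band: upright closed cylinder, 54 mm diameter, 105 mm tall, about 0.3 kg. Origin: centre of its underside, z up. The three tins start in a row on the plywood storage board, in any order, one over each pad, not always its own colour.
- pad_red: red square pad, 66 x 66 x 3 mm, fixed on the storage board: the proper place of the red tin. Origin: centre of its underside, 12 mm above the bench. y axis: along the row of pads (78 mm from one to the next); x axis: to the back of the board, away from the robot. A tin covers its middle at the start; its coloured border shows.
- pad_blue: blue square pad, 66 x 66 x 3 mm, fixed on the storage board: the proper place of the blue tin. Origin: centre of its underside, 12 mm above the bench. y axis: along the row of pads (78 mm from one to the next); x axis: to the back of the board, away from the robot. A tin covers its middle at the start; its coloured border shows.
- pad_green: green square pad, 66 x 66 x 3 mm, fixed on the storage board: the proper place of the green tin. Origin: centre of its underside, 12 mm above the bench. y axis: along the row of pads (78 mm from one to the next); x axis: to the back of the board, away from the robot. A tin covers its middle at the start; its coloured border shows.
- level: yellow spirit level with black ends and green vials, standing on its narrow edge on the storage board some 15 to 25 mm behind the tins: 24 mm thick (x), 184 mm long (y), 45 mm tall, 0.25 kg. Origin: centre of its underside. The board is plywood, 190 x 256 mm, its top 12 mm above the bench, with 13 mm high rails at the back (some 60 mm behind the level) and both sides.
- mat: black rubber mat on the bench, the side area for parking the tins: 240 mm long (its x) x 130 mm wide (its y), 3 mm thick, fixed. Origin: centre of its underside, on the bench.
- tray: shallow grey tray with a grey felt floor on the bench, for the spirit level: inside 214 mm long (its x) x 54 mm wide (its y), floor 4 mm and rim 10 mm above the bench, walls 4 mm, fixed. Origin: centre of its underside.
- mug: white mug standing at the far side of the bench, 76 mm diameter, 85 mm tall, a bystander to be left where it is. Origin: centre of its underside.

How it is judged (in metres and radians):
On the way, in this order (a step that is already met when the one before it is completed fails the run):
1. all three tins stand released on the rubber mat (x of tin_red in the frame of mat between -0.11 and 0.11 m and y of tin_red in the frame of mat between -0.058 and 0.058 m and z of tin_red in the frame of mat between -0.001 and 0.008 m and contact force between the fingers and tin_red below 0.5 N and linear speed of each of tin_red, tin_blue, tin_green below 0.03 m/s and angle between each of tin_red, tin_blue, tin_green's own z axis and vertical below 0.15 rad and x of tin_blue in the frame of mat between -0.11 and 0.11 m and y of tin_blue in the frame of mat between -0.058 and 0.058 m and z of tin_blue in the frame of mat between -0.001 and 0.008 m and contact force between the fingers and tin_blue below 0.5 N and x of tin_green in the frame of mat between -0.11 and 0.11 m and y of tin_green in the frame of mat between -0.058 and 0.058 m and z of tin_green in the frame of mat between -0.001 and 0.008 m and contact force between the fingers and tin_green below 0.5 N), for 0.2 s.
2. the level lies released in the tray while the tins are still on the mat (all of step 1 and x of level in the frame of tray between -0.02 and 0.02 m and y of level in the frame of tray between -0.02 and 0.02 m and z of level in the frame of tray between 0.001 and 0.008 m and angle between the y axis of level and the x axis of tray, either way round below 0.2 rad and contact force between the fingers and level below 0.5 N and linear speed of level below 0.03 m/s and angle between level's own z axis and vertical below 0.15 rad), for 0.2 s.
At the end, for the whole second after the job is handed in: Each tin stands upright, released and at rest on the pad of its own colour, its centre within 15 mm of the pad's; the spirit level rests upright on its narrow edge on the tray's floor, inside the rim, along the tray (within 20 mm of its centre each way and 0.2 rad) (horizontal distance between tin_red and pad_red below 0.015 m and z of tin_red in the frame of pad_red between 0 and 0.007 m and contact force between the fingers and tin_red below 0.5 N and linear speed of each of tin_red, tin_blue, tin_green, level below 0.03 m/s and angle between each of tin_red, tin_blue, tin_green, level's own z axis and vertical below 0.15 rad and horizontal distance between tin_blue and pad_blue below 0.015 m and z of tin_blue in the frame of pad_blue between 0 and 0.007 m and contact force between the fingers and tin_blue below 0.5 N and horizontal distance between tin_green and pad_green below 0.015 m and z of tin_green in the frame of pad_green between 0 and 0.007 m and contact force between the fingers and tin_green below 0.5 N and x of level in the frame of tray between -0.02 and 0.02 m and y of level in the frame of tray between -0.02 and 0.02 m and z of level in the frame of tray between 0.001 and 0.008 m and angle between the y axis of level and the x axis of tray, either way round below 0.2 rad and contact force between the fingers and level below 0.5 N); the robot touches nothing.
It fails at once if a tin is tipped over (more than 35 degrees) (angle between any of tin_red, tin_blue, tin_green's own z axis and vertical above 0.61 rad).
It fails at once if a tin or the level is dropped (falls freely by some 3 cm or more) ((linear speed of tin_red above 0.75 m/s and contact force between the fingers and tin_red below 0.2 N) or (linear speed of tin_blue above 0.75 m/s and contact force between the fingers and tin_blue below 0.2 N) or (linear speed of tin_green above 0.75 m/s and contact force between the fingers and tin_green below 0.2 N) or (linear speed of level above 0.75 m/s and contact force between the fingers and level below 0.2 N)).
It fails at once if the mug is moved by more than 3 cm or tipped (distance of mug from where it was at the start of the episode above 0.03 m or angle between mug's own z axis and vertical above 0.35 rad).
It also fails if it takes over 147 s, if anything falls off the work surface, if the arm or the gripper's body presses on something with over 40 N, if the wrist force passes 120 N, or if a joint passes its speed limit or range.

## Robot

A 7-joint arm with a two-finger parallel gripper is mounted at the origin on the work surface. World frame = base frame: x ahead of the robot, y to its left, z up, the work surface at z = 0. Lengths are in m, angles in degrees, forces in N, time in s.
With the tool pointing down it reaches from about 0.425 to 0.95 m from the base axis. Payload 16.7 kg.
Tool frame: the origin (TCP) lies between the finger pads; the fingertips stand ctrl.tcp_to_tips ahead of it and the grasp point (between the pads) lies 11 mm behind it (ctrl.tcp_to_tips is the distance from the TCP to the fingertips, in m); z points along the fingers, y is the line along which they close (so a half turn about z gives the same grasp; the last joint's range is limited). The gripper opens to 94 mm and grips with 3 to 60 N. Pads are 16 mm wide; open, the fingers measure 119 mm over their backs; the gripper's body (75 mm by 177 mm) begins 78 mm behind the grasp point.
Start: joints at [68.44, 24.414, 4.234, 92.017, -1.954, 63.644, -3.845], TCP at [0.152, -0.658, 0.213] pointing down, gripper open.
Joint ranges: [-163.25, 163.25], [-28.42, 122.38], [-70.27, 78.77], [12.13, 141.07], [-58.53, 238.53], [9.26, 117.41], [-156.51, 156.51]. Speed limits (degrees/s): [108.29, 108.29, 136.94, 136.94, 172.46, 172.46, 172.46].

## Interface

Orientations are given as [roll, pitch, yaw] about the fixed x, y, z axes, in that order (R = Rz(yaw) Ry(pitch) Rx(roll)).
In Python, from plant import status, imaging, ticket, find_in, cut_out, ctrl gives the robot as it stands. The module is installed in compiled form; this text tells all that it offers.
- The arm moves only by the tool play_rows, never from a script. Its argument "plan" is a list of rows, each a list of 2 entries, a list of its own where there are three numbers: the shift along the tool's x, y, z in m, then the turn, a rotation vector about the tool's x, y, z in rad. In form: [[[x, y, z], [wx, wy, wz]], ...]. A call has 1 to 12 rows; each row shifts and turns the commanded pose from where the row before left it, along the tool's axes as they then stand; what a row does not reach is not made up. A row lasts 1/8 s, in which the tool goes at most 62.5 mm and 10.7 degrees, less where a joint would pass 70% of its speed; a pose out of reach is approached as far as the arm can. A call is refused whole if a number of a shift passes 0.0625 or a number of a turn 0.188, either way. A call with a gripper value outside its range is refused whole. "claw" is the finger opening in m, from 0 to 0.094, set as the call begins (left out, the last holds). The fingers move at their own pace and stop on an object; the grip force is fixed at half the most. Time passes only in rows, so rows that do not move let the fingers close. It gives the time, the measured TCP pose, the force, the opening and the grip force at its end, in the units of the state.
- status.sense(): the state, without advancing time (a new reading comes with each control period).
- imaging.snapshot(name): name is "scene" or "top" or "wrist"; returns a dict with "frame" (384x512x3 uint8, blue, green, red), "intrinsics" (3x3 intrinsics, pixels), "dist_coeffs" ([k1, k2, p1, p2, k3] as OpenCV has them; the pictures are not rectified), "camera_from_world" (4x4, takes a point from world to camera coordinates). Camera axes: x right, y up, looking along -z (the intrinsics and any distortion apply to the point x, -y, -z); pixel columns grow to the right and rows downward; lengths in m; the calibration is good to about 2 mm. A picture is of the moment at which its call begins. There is no depth.
- ticket.hand_in(): hands the job in; it is judged then, once.
Trained networks look in the newest picture that a camera, given by its name, has taken for a name from the list of things; names that differ only in an ending like _2 or _b are one class to them, and where a whole thing is asked for, a point or a joint stands for the part that bears it (a point fixed in the world has none). Each returns a list of dicts, best first, with "confidence" (0 to 1); they miss things now and then, are a little off and sometimes report something else, mostly with a low value. They report only what shows in the picture. A call takes as long as a camera call.
- find_in(camera, thing): "box" ([centre column, centre row, width, height] in pixels, round what is visible of it).
- cut_out(camera, thing): "mask" (384x512 bool, what is visible of it) and "box" ([centre column, centre row, width, height] in pixels, round what is visible of it).
The state is a dict: "time_s": time; "joint_positions": joint angles; "qvel": joint speeds; "effort": joint torques, N m; "tcp_pos": TCP position; "tcp_rot": TCP orientation; "force": force on the tool from outside, world axes, zero at the start; "ft_torque": the same for the moment, N m; "gripper_width": opening from 0.0 (shut) to 1.0 (fully open); "grip_force": force on a finger pad.
Only numpy, scipy, OpenCV 4.12 (cv2) and the standard library are available. Lean on these libraries where they do the work, as an engineer would, in place of code of your own. Each camera call takes 0.05 s, during which the arm holds its last target. There are 200 camera calls.

## Working session

There is one attempt and no reset: what is moved stays moved. The work goes in short steps, Python scripts to look and compute and a tool call to move; the robot and the scene stay as the last step left them, time stands still between calls to the robot, and variables do not carry over. Pictures are saved under pics/ and viewed, at most 14 in all, crops included, and the job is handed in when it is done.

Besides the shell and the picture viewer there is one more tool, called after "Call:" as name([rows], argument=value, ...), one row to a line, values as JSON. play_rows: Moves the arm, as the interface text tells. Its arguments: {"type":"object","properties":{"plan":{"type":"array","items":{"type":"array"}},"claw":{"type":"number"}},"required":["plan"]}

```bash
mkdir -p pics; cat > h.py <<'E'
import numpy as np, cv2
from plant import status, imaging, ticket, find_in, cut_out, ctrl
def px(s,p):
    T=np.array(s["camera_from_world"]);p=np.atleast_2d(p)
    c=(T[:3,:3]@p.T).T+T[:3,3]; c=c*[1,-1,-1]
    return cv2.projectPoints(c,np.zeros(3),np.zeros(3),np.array(s["intrinsics"]),np.array(s["dist_coeffs"],float))[0][:,0]
def world(s,uv,z):
    uv=np.array(uv,float).reshape(-1,1,2)
    n=cv2.undistortPoints(uv,np.array(s["intrinsics"]),np.array(s["dist_coeffs"],float))[:,0]
    T=np.array(s["camera_from_world"]);R=T[:3,:3];C=-R.T@T[:3,3]
    d=np.c_[n[:,0],-n[:,1],-np.ones(len(n))]@R
    return C+d*((z-C[2])/d[:,2])[:,None]
E
python3 - <<'E'
from h import *
s={}
for n in("scene","top"):
    s[n]=imaging.snapshot(n); cv2.imwrite(f"pics/{n}0.png",s[n]["frame"])
    T=np.array(s[n]["camera_from_world"]);print(n,(-T[:3,:3].T@T[:3,3]).round(3))
print(status.sense(),ctrl.tcp_to_tips)
for t in "tin_red tin_blue tin_green pad_red pad_blue pad_green level mat tray mug".split():
    for n in s:
        for r in cut_out(n,t)[:2]:
            m=r["mask"].astype(np.uint8);c=max(cv2.findContours(m,0,2)[0],key=cv2.contourArea)
            print(t,n,round(r["confidence"],2),np.round(r["box"],1),[np.round(x,1) for x in cv2.minAreaRect(c)])
E
```

```text
scene [ 1.077 -0.74   0.912]
top [ 0.475 -0.029  1.132]
{'time_s': 0.1, 'joint_positions': array([68.4390407 , 24.4453623 ,  4.23183269, 92.04645988, -1.95470428,
       63.64460865, -3.84654963]), 'qvel': array([-0.07644488, -0.14604975,  0.04478431, -0.05383539,  0.08131369,
       -0.0050993 , -0.03578011]), 'effort': array([ 7.52466498e-03, -9.37466812e+01,  3.67702916e+00, -4.55046237e+01,
       -4.85270249e-02,  1.68072665e-02,  7.90183663e-05]), 'tcp_pos': array([ 0.15167892, -0.65735294,  0.21287032]), 'tcp_rot': array([-1.79935835e+02,  3.74661421e-03,  1.29907359e+01]), 'force': array([-0.09450357,  0.21554078, -0.61155066]), 'ft_torque': array([ 0.01035053, -0.0408659 ,  0.01557266]), 'grip_force': 0.0, 'gripper_width': 0.9993029622413846} 0.008
tin_red scene 0.59 [131.6 247.9  30.2  44.9] [array([129.8, 249.1]), array([41.7, 23.7]), np.float64(71.6)]
tin_red top 0.91 [394.1 240.2  31.4  24.3] [array([395.5, 239. ]), array([22., 31.]), np.float64(90.0)]
tin_blue scene 0.79 [151.7 229.6  26.8  42. ] [array([153. , 227.6]), array([41. , 22.1]), np.float64(69.4)]
tin_blue to
[... 1292 characters left out ...]
215.9  70.7  12. ] [array([361.5, 215.5]), array([10.7, 69.1]), np.float64(88.5)]
mat scene 0.94 [227.7 182.8  84.8  44.6] [array([226.8, 183.4]), array([82.4, 34.3]), np.float64(15.8)]
mat top 0.89 [258.6 228.9  58.1  94.1] [array([258.7, 227.5]), array([85.4, 46.3]), np.float64(79.9)]
tray scene 0.66 [275.6 134.4  67.1  25.8] [array([275.7, 132.3]), array([66.1, 14.8]), np.float64(12.9)]
tray top 0.72 [156.5 226.3  38.   80.4] [array([155.1, 225.8]), array([80.5, 24.1]), np.float64(82.1)]
mug scene 0.61 [315.9 193.9  30.8  38.2] [array([316. , 194.3]), array([28.1, 40.1]), np.float64(5.7)]
mug top 0.66 [229.5 129.8  37.8  38.1] [array([233.8, 129.2]), array([38.2, 32.1]), np.float64(28.8)]
```

```bash
python3 - <<'E'
import cv2,numpy as np
a=cv2.imread("pics/top0.png")
cv2.imwrite("pics/v1.png",cv2.resize(a[90:300,120:430],(800,542),interpolation=2))
b=cv2.imread("pics/scene0.png")
cv2.imwrite("pics/v2.png",cv2.resize(b[180:310,90:270],(800,578),interpolation=2))
E
```

```text
(no output)
```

View pics/v1.png

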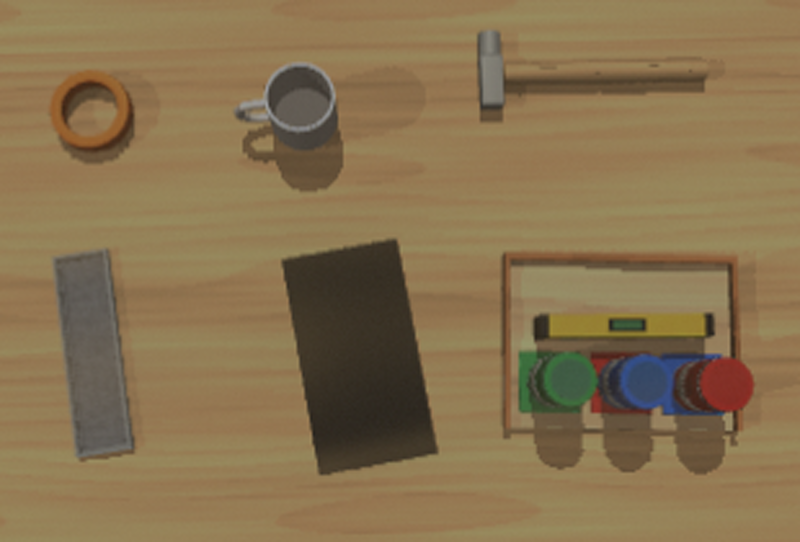

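View pics/v2.png

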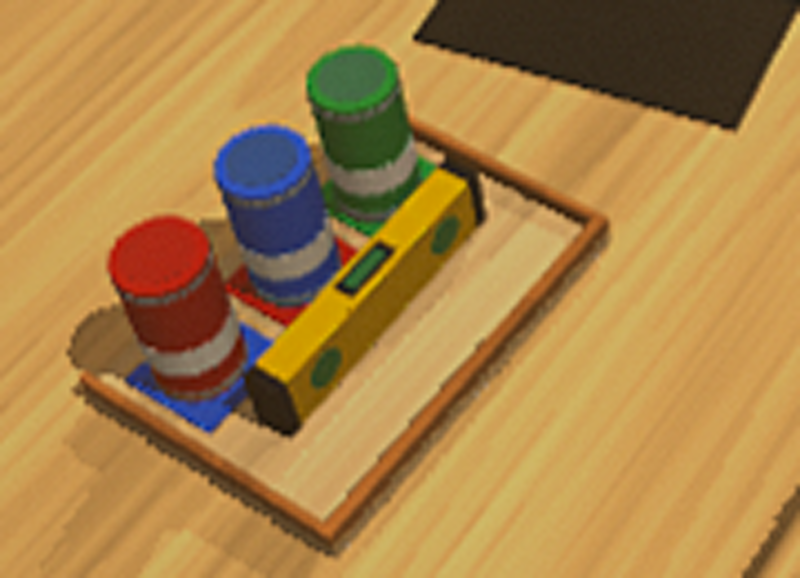

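The top view shows the row from left to right: green tin (340,237) on the green pad, blue tin (370,238) on the red pad, red tin (402,239) on the blue pad. Red and blue therefore swap. The level is behind the row at (362,216), with the mat and tray to the left. The scene view agrees.

```bash
python3 - <<'E'
from h import *
s=imaging.snapshot("top");f=s["frame"];hsv=cv2.cvtColor(f,cv2.COLOR_BGR2HSV)
for n,uv in dict(green=(340.5,237.3),blue=(370,237.7),red=(401.8,238.8)).items(): print("lid",n,world(s,uv,.12).round(3))
for t,z in(("mat",.003),("tray",.01),("level",.057)):
    m=cut_out("top",t)[0]["mask"].astype(np.uint8);c=max(cv2.findContours(m,0,2)[0],key=cv2.contourArea)
    W=world(s,c[:,0],z)[:,:2]*1000;r=cv2.minAreaRect(W.astype(np.float32));print(t,r)
# board corners (rail top outer) by eye, crop px
g=lambda p:np.array(p)/2.5806+[120,90]
print("rail",world(s,g([(503,253),(738,255),(738,437),(503,437)]),.025).round(3))
print("pads",world(s,g([(519,350),(519,411),(592,353),(665,414),(663,353)]),.015).round(3))
print("level ends",world(s,g([(534,326),(714,324.5),(624,326)]),.057).round(3))
E
```

```text
lid green [[ 0.495 -0.227  0.12 ]]
lid blue [[ 0.492 -0.302  0.12 ]]
lid red [[ 0.488 -0.384  0.12 ]]
mat ((532.3356323242188, -18.606056213378906), (241.57598876953125, 133.63258361816406), 9.32876205444336)
tray ((541.9305419921875, 272.6691589355469), (223.50027465820312, 63.929256439208984), 7.855216979980469)
level ((552.4888305664062, -300.02825927734375), (188.70506286621094, 27.19356918334961), 88.68516540527344)
rail [[ 0.637 -0.181  0.025]
 [ 0.629 -0.439  0.025]
 [ 0.432 -0.425  0.025]
 [ 0.439 -0.173  0.025]]
pads [[ 0.531 -0.195  0.015]
 [ 0.466 -0.192  0.015]
 [ 0.526 -0.274  0.015]
 [ 0.458 -0.35   0.015]
 [ 0.524 -0.352  0.015]]
level ends [[ 0.554 -0.206  0.057]
 [ 0.551 -0.396  0.057]
 [ 0.552 -0.301  0.057]]
```

Call:
play_rows([
  [[0,0,0],[0,0,-0.18]],
  [[0,0,0],[0,0,-0.18]],
  [[0,0,0],[0,0,-0.18]],
], claw=0.094)

```text
time_s: 1.68
tcp_pos: [0.1518, -0.6577, 0.2135]
tcp_rot: [180.0, -0.0, 44.3]
force: [-0.6, -0.5, -0.6]
gripper_width: 1.001
grip_force: 0.0
```

Call:
play_rows([
  [[0,0,-0.02],[0,0,-0.16]],
  [[0,0,-0.02],[0,0,-0.16]],
  [[0,0,-0.02],[0,0,-0.16]],
  [[0,0,-0.02],[0,0,-0.16]],
  [[0,0,-0.02],[0,0,-0.158]],
])

```text
time_s: 2.3
tcp_pos: [0.1517, -0.6576, 0.3142]
tcp_rot: [-180.0, -0.0, 89.9]
force: [-0.0, 0.0, -0.8]
gripper_width: 1.0
grip_force: 0.0
```

Call:
play_rows([
  [[0.0356,0.0338,0],[0,0,0]],
  [[0.0356,0.0338,0],[0,0,0]],
  [[0.0356,0.0338,0],[0,0,0]],
  [[0.0356,0.0338,0],[0,0,0]],
  [[0.0356,0.0338,0],[0,0,0]],
  [[0.0356,0.0338,0],[0,0,0]],
  [[0.0356,0.0338,0],[0,0,0]],
  [[0.0356,0.0338,0],[0,0,0]],
  [[0.0356,0.0338,0],[0,0,0]],
  [[0.0356,0.0338,0],[0,0,0]],
  [[0,0,0],[0,0,0]],
  [[0,0,0],[0,0,0]],
])

```text
time_s: 3.8
tcp_pos: [0.4916, -0.3041, 0.3134]
tcp_rot: [-180.0, 0.0, 89.7]
force: [-0.4, -0.1, 0.6]
gripper_width: 1.003
grip_force: 0.0
```

```bash
python3 - <<'E'
from h import *
s=imaging.snapshot("wrist");cv2.imwrite("pics/w1.png",s["frame"]);T=np.array(s["camera_from_world"]);print((-T[:3,:3].T@T[:3,3]).round(3));x=status.sense();print(x["tcp_pos"],x["tcp_rot"],x["joint_positions"])
import pickle;pickle.dump(s,open("w1.pkl","wb"))
E
```

```text
[ 0.491 -0.227  0.485]
[ 0.49123964 -0.30462214  0.31341946] [-1.79979594e+02  1.36729600e-02  8.95875638e+01] [ 47.25988206  12.87704216 -25.96566713  96.19365866   5.90014426
  72.29436776  19.65017495]
```

View pics/w1.png

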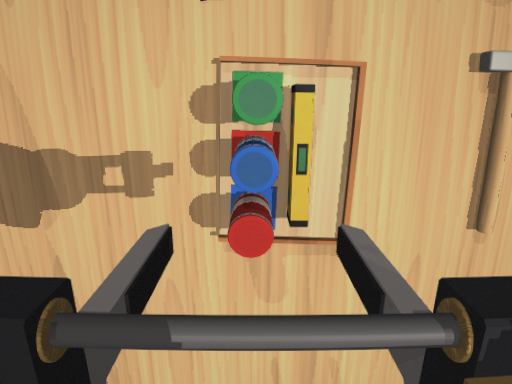

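The wrist view shows the lids at green (258,98), blue (254,168) and red (251,235). The level's top runs from (303,85) to (299,225).

```bash
python3 - <<'E'
from h import *
import pickle;s=pickle.load(open("w1.pkl","rb"))
print("lids",world(s,[(258,98),(254.5,168.5),(251,235)],.12).round(4))
hsv=cv2.cvtColor(s["frame"],cv2.COLOR_BGR2HSV)
for n,l,h in(("g",45,85),("b",100,130),("r",0,6),("r2",172,180)):
    m=cv2.inRange(hsv,(l,130,40),(h,255,255));m[:,:225]=0;m[:,288:]=0;m[265:]=0
    c=max(cv2.findContours(m,0,2)[0],key=cv2.contourArea)[:,0];print(n,cv2.boundingRect(c))
print("pads g corners",world(s,[(233,72),(283,72),(232,123)],.015).round(4))
print("pads r/b left corners",world(s,[(232,131),(230,187),(280,131)],.015).round(4))
print("level",world(s,[(303,85),(299,225),(301,155)],.057).round(4))
print("rails",world(s,[(219,57),(366,63),(350,242)],.025).round(4))
E
```

```text
lids [[ 0.4947 -0.2263  0.12  ]
 [ 0.4907 -0.3011  0.12  ]
 [ 0.4862 -0.3793  0.12  ]]
g (232, 72, 51, 52)
b (230, 145, 48, 84)
r (228, 202, 46, 56)
r2 (271, 223, 1, 1)
pads g corners [[ 0.463  -0.1926  0.015 ]
 [ 0.5289 -0.193   0.015 ]
 [ 0.4603 -0.2591  0.015 ]]
pads r/b left corners [[ 0.4601 -0.2699  0.015 ]
 [ 0.4554 -0.3492  0.015 ]
 [ 0.5258 -0.2703  0.015 ]]
level [[ 0.5499 -0.2111  0.057 ]
 [ 0.55   -0.3916  0.057 ]
 [ 0.5498 -0.2967  0.057 ]]
rails [[ 0.4461 -0.1748  0.025 ]
 [ 0.6353 -0.1821  0.025 ]
 [ 0.6308 -0.4314  0.025 ]]
```

Call:
play_rows([
  [[0.026,0.001,0.02],[0,0,-0.007]],
  [[0.026,0.001,0.03],[0,0,0]],
  [[0.026,0.0015,0.03],[0,0,0]],
  [[0,0,0.03],[0,0,0]],
  [[0,0,0.03],[0,0,0]],
  [[0,0,0.03],[0,0,0]],
  [[0,0,0.03],[0,0,0]],
  [[0,0,0.02],[0,0,0]],
  [[0,0,0.017],[0,0,0]],
  [[0,0,0],[0,0,0]],
], claw=0.08)

```text
time_s: 5.1
tcp_pos: [0.4947, -0.2261, 0.0756]
tcp_rot: [-179.9, -0.0, 90.0]
force: [0.0, 0.6, 0.1]
gripper_width: 0.852
grip_force: 0.0
```

Call:
play_rows([
  [[0,0,0],[0,0,0]],
  [[0,0,0],[0,0,0]],
  [[0,0,0],[0,0,0]],
  [[0,0,0],[0,0,0]],
  [[0,0,0],[0,0,0]],
], claw=0.04)

```text
time_s: 5.72
tcp_pos: [0.4957, -0.2259, 0.077]
tcp_rot: [180.0, 0.0, 90.1]
force: [-0.9, -0.5, 6.9]
gripper_width: 0.57
grip_force: 30.0
```

Call:
play_rows([
  [[0,0,-0.015],[0,0,0]],
  [[0,0,-0.03],[0,0,0]],
  [[0,0,-0.03],[0,0,0]],
  [[0.01,0.006,-0.03],[0,0,0]],
  [[0.025,0.016,-0.005],[0,0,0]],
  [[0.035,0.022,0],[0,0,0]],
  [[0.035,0.022,0],[0,0,0]],
  [[0.035,0.022,0],[0,0,0]],
  [[0.03,0.02,0],[0,0,0]],
  [[0.021,0.013,0.01],[0,0,0]],
  [[0,0,0.02],[0,0,0]],
  [[0,0,0.03],[0,0,0]],
])

```text
time_s: 7.22
tcp_pos: [0.6164, -0.035, 0.1265]
tcp_rot: [179.9, 0.0, 90.1]
force: [-0.2, -0.8, -3.6]
gripper_width: 0.57
grip_force: 30.0
```

Call:
play_rows([
  [[0,0,0.025],[0,0,0]],
  [[0,0,0.02],[0,0,0]],
  [[0,0,0.01],[0,0,0]],
  [[0,0,0.004],[0,0,0]],
  [[0,0,0],[0,0,0]],
])

```text
time_s: 7.85
tcp_pos: [0.6166, -0.0347, 0.0679]
tcp_rot: [180.0, -0.0, 90.0]
force: [-0.2, 0.7, -2.7]
gripper_width: 0.57
grip_force: 30.0
```

Call:
play_rows([
  [[0,0,0.003],[0,0,0]],
  [[0,0,0],[0,0,0]],
  [[0,0,0],[0,0,0]],
])

```text
time_s: 8.22
tcp_pos: [0.6167, -0.0346, 0.065]
tcp_rot: [180.0, -0.0, 90.1]
force: [0.6, -0.9, 0.8]
gripper_width: 0.569
grip_force: 30.0
```

Call:
play_rows([
  [[0,0,0],[0,0,0]],
  [[0,0,0],[0,0,0]],
  [[0,0,-0.01],[0,0,0]],
  [[0,0,-0.03],[0,0,0]],
  [[0,0,-0.04],[0,0,0]],
  [[0,0,-0.035],[0,0,0]],
  [[-0.03,-0.014,0],[0,0,0]],
  [[-0.05,-0.024,0],[0,0,0]],
  [[-0.05,-0.024,0],[0,0,0]],
  [[-0.05,-0.024,0],[0,0,0]],
  [[-0.05,-0.024,0],[0,0,0]],
  [[-0.037,-0.016,0],[0,0,0]],
], claw=0.08)

```text
time_s: 9.72
tcp_pos: [0.4892, -0.304, 0.1803]
tcp_rot: [180.0, 0.0, 90.0]
force: [0.7, 0.9, -0.1]
gripper_width: 0.851
grip_force: 0.0
```

Call:
play_rows([
  [[0,0,0.02],[0,0,0]],
  [[0,0,0.03],[0,0,0]],
  [[0,0,0.03],[0,0,0]],
  [[0,0,0.02],[0,0,0]],
  [[0,0,0.005],[0,0,0]],
  [[0,0,0],[0,0,0]],
])

```text
time_s: 10.48
tcp_pos: [0.491, -0.3018, 0.075]
tcp_rot: [180.0, 0.0, 90.1]
force: [0.1, 0.0, 0.9]
gripper_width: 0.849
grip_force: 0.0
```

Call:
play_rows([
  [[0,0,0],[0,0,0]],
  [[0,0,0],[0,0,0]],
  [[0,0,0],[0,0,0]],
  [[0,0,0],[0,0,0]],
  [[0,0,0],[0,0,0]],
], claw=0.04)

```text
time_s: 11.1
tcp_pos: [0.4908, -0.3019, 0.0749]
tcp_rot: [180.0, 0.0, 90.1]
force: [-0.3, -0.4, 6.5]
gripper_width: 0.575
grip_force: 30.0
```

Call:
play_rows([
  [[0,0,-0.015],[0,0,0]],
  [[0,0,-0.03],[0,0,0]],
  [[0,0,-0.03],[0,0,0]],
  [[0.01,0.001,-0.03],[0,0,0]],
  [[0.03,0.004,-0.005],[0,0,0]],
  [[0.05,0.006,0],[0,0,0]],
  [[0.05,0.006,0],[0,0,0]],
  [[0.05,0.006,0],[0,0,0]],
  [[0.05,0.006,0],[0,0,0]],
  [[0.045,0.005,0],[0,0,0]],
  [[0.028,0.002,0.01],[0,0,0]],
  [[0,0,0.02],[0,0,0]],
])

```text
time_s: 12.6
tcp_pos: [0.5268, 0.014, 0.1556]
tcp_rot: [179.9, -0.0, 90.3]
force: [0.8, -0.2, -3.9]
gripper_width: 0.569
grip_force: 30.0
```

Call:
play_rows([
  [[0,0,0.03],[0,0,0]],
  [[0,0,0.025],[0,0,0]],
  [[0,0,0.02],[0,0,0]],
  [[0,0,0.01],[0,0,0]],
  [[0,0,0.004],[0,0,0]],
  [[0,0,0.002],[0,0,0]],
  [[0,0,0],[0,0,0]],
  [[0,0,0],[0,0,0]],
])

```text
time_s: 13.6
tcp_pos: [0.5265, 0.0112, 0.0639]
tcp_rot: [180.0, 0.0, 90.1]
force: [-0.0, 0.3, -2.3]
gripper_width: 0.567
grip_force: 30.0
```

Call:
play_rows([
  [[0,0,0.0015],[0,0,0]],
  [[0,0,0],[0,0,0]],
])

```text
time_s: 13.85
tcp_pos: [0.5268, 0.0113, 0.0627]
tcp_rot: [179.9, 0.0, 90.1]
force: [-2.7, -0.8, 10.5]
gripper_width: 0.569
grip_force: 30.0
```

Call:
play_rows([
  [[0,0,0],[0,0,0]],
  [[0,0,0],[0,0,0]],
  [[0,0,-0.01],[0,0,0]],
  [[0,0,-0.03],[0,0,0]],
  [[0,0,-0.04],[0,0,0]],
  [[0,0,-0.0365],[0,0,0]],
  [[-0.042,-0.0045,0],[0,0,0]],
  [[-0.06,-0.006,0],[0,0,0]],
  [[-0.06,-0.006,0],[0,0,0]],
  [[-0.06,-0.006,0],[0,0,0]],
  [[-0.06,-0.006,0],[0,0,0]],
  [[-0.06,-0.006,0],[0,0,0]],
], claw=0.08)

```text
time_s: 15.35
tcp_pos: [0.4917, -0.3326, 0.1794]
tcp_rot: [180.0, 0.0, 90.1]
force: [1.6, 0.9, 0.3]
gripper_width: 0.848
grip_force: 0.0
```

Call:
play_rows([
  [[-0.05,-0.005,0],[0,0,0]],
  [[0,0,0],[0,0,0]],
  [[0,0,0.02],[0,0,0]],
  [[0,0,0.03],[0,0,0]],
  [[0,0,0.03],[0,0,0]],
  [[0,0,0.02],[0,0,0]],
  [[0,0,0.004],[0,0,0]],
  [[0,0,0],[0,0,0]],
])

```text
time_s: 16.35
tcp_pos: [0.4875, -0.3805, 0.0749]
tcp_rot: [180.0, -0.0, 90.1]
force: [0.5, -0.8, -0.0]
gripper_width: 0.854
grip_force: 0.0
```

Call:
play_rows([
  [[0,0,0],[0,0,0]],
  [[0,0,0],[0,0,0]],
  [[0,0,0],[0,0,0]],
  [[0,0,0],[0,0,0]],
  [[0,0,0],[0,0,0]],
], claw=0.04)

```text
time_s: 16.98
tcp_pos: [0.4872, -0.381, 0.0749]
tcp_rot: [180.0, 0.0, 90.0]
force: [-2.0, 0.4, 6.1]
gripper_width: 0.572
grip_force: 30.0
```

Call:
play_rows([
  [[0,0,-0.015],[0,0,0]],
  [[0,0,-0.03],[0,0,0]],
  [[0,0,-0.03],[0,0,0]],
  [[0.01,-0.001,-0.03],[0,0,0]],
  [[0.03,-0.003,-0.005],[0,0,0]],
  [[0.05,-0.005,0],[0,0,0]],
  [[0.05,-0.005,0],[0,0,0]],
  [[0.05,-0.004,0],[0,0,0]],
  [[0.05,-0.004,0],[0,0,0]],
  [[0.05,-0.004,0],[0,0,0]],
  [[0.03,-0.003,0.01],[0,0,0]],
  [[0,0,0.02],[0,0,0]],
])

```text
time_s: 18.48
tcp_pos: [0.4583, -0.0585, 0.1556]
tcp_rot: [179.9, 0.0, 90.3]
force: [0.7, -1.2, -4.1]
gripper_width: 0.568
grip_force: 30.0
```

Call:
play_rows([
  [[0,0,0.03],[0,0,0]],
  [[0,0,0.025],[0,0,0]],
  [[0,0,0.02],[0,0,0]],
  [[0,0,0.01],[0,0,0]],
  [[0,0,0.004],[0,0,0]],
  [[0,0,0.002],[0,0,0]],
  [[0,0,0.001],[0,0,0]],
  [[0,0,0],[0,0,0]],
])

```text
time_s: 19.48
tcp_pos: [0.4581, -0.0608, 0.0629]
tcp_rot: [180.0, 0.0, 90.0]
force: [0.1, 0.2, -2.5]
gripper_width: 0.571
grip_force: 30.0
```

Call:
play_rows([
  [[0,0,0.001],[0,0,0]],
  [[0,0,0],[0,0,0]],
])

```text
time_s: 19.73
tcp_pos: [0.4581, -0.0609, 0.0627]
tcp_rot: [180.0, 0.1, 90.0]
force: [-9.4, 0.2, 26.8]
gripper_width: 0.576
grip_force: 30.0
```

Call:
play_rows([
  [[0,0,0],[0,0,0]],
  [[0,0,0],[0,0,0]],
  [[0,0,-0.01],[0,0,0]],
  [[0,0,-0.03],[0,0,0]],
  [[0,0,-0.04],[0,0,0]],
  [[0,0,-0.04],[0,0,0]],
  [[-0.037,0.014,-0.02],[0,0,0]],
  [[-0.05,0.02,-0.02],[0,0,0]],
  [[-0.05,0.02,0],[0,0,0]],
  [[-0.05,0.02,0],[0,0,0]],
  [[-0.05,0.02,0],[0,0,0]],
  [[0,0,0],[0,0,0]],
], claw=0.08)

```text
time_s: 21.22
tcp_pos: [0.5521, -0.3015, 0.2212]
tcp_rot: [-180.0, -0.0, 89.8]
force: [-0.6, 0.2, 0.0]
gripper_width: 0.851
grip_force: 0.0
```

```bash
python3 - <<'E'
from h import *
import pickle
x=status.sense();print(x["tcp_pos"],x["tcp_rot"])
S={n:imaging.snapshot(n) for n in("wrist","top")};pickle.dump(S,open("w2.pkl","wb"))
a=cv2.resize(S["wrist"]["frame"],(400,300));b=cv2.resize(S["top"]["frame"][120:320,120:430],(400,300))
cv2.imwrite("pics/w2.png",np.hstack([a,b]))
for n in S:
  for r in cut_out(n,"level")[:1]:
    c=max(cv2.findContours(r["mask"].astype(np.uint8),0,2)[0],key=cv2.contourArea)
    print(n,r["confidence"],r["box"],cv2.minAreaRect((world(S[n],c[:,0],.057)[:,:2]*1000).astype(np.float32)))
E
```

```text
[ 0.5520691  -0.30150022  0.22117655] [-1.79988892e+02 -2.74224022e-02  8.97999822e+01]
wrist 0.97 [256.5, 171.8, 27.6, 177.3] ((551.0241088867188, -301.71173095703125), (184.27923583984375, 24.792072296142578), 88.80411529541016)
```

View pics/w2.png

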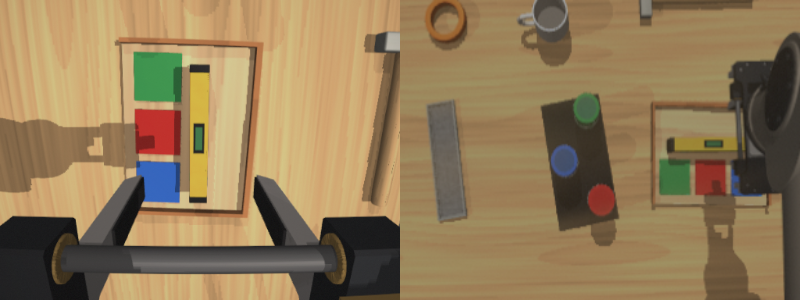

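The wrist half shows the bare pads and the level at (199,133) standing free. The top half shows green, blue and red tins standing well inside the mat at (586,107), (564,161) and (600,200).

Call:
play_rows([
  [[0,-0.001,0.03],[0,0,0.017]],
  [[0,0,0.03],[0,0,0]],
  [[0,0,0.03],[0,0,0]],
  [[0,0,0.03],[0,0,0]],
  [[0,0,0.03],[0,0,0]],
  [[0,0,0.025],[0,0,0]],
  [[0,0,0.012],[0,0,0]],
  [[0,0,0.004],[0,0,0]],
  [[0,0,0],[0,0,0]],
], claw=0.055)

```text
time_s: 22.55
tcp_pos: [0.5514, -0.2976, 0.0312]
tcp_rot: [180.0, 0.0, 89.1]
force: [0.3, -0.5, 0.1]
gripper_width: 0.585
grip_force: 0.0
```

Call:
play_rows([
  [[0,0,0],[0,0,0]],
  [[0,0,0],[0,0,0]],
  [[0,0,0],[0,0,0]],
  [[0,0,0],[0,0,0]],
  [[0,0,0],[0,0,0]],
], claw=0.01)

```text
time_s: 23.18
tcp_pos: [0.5512, -0.2978, 0.0307]
tcp_rot: [180.0, 0.0, 89.1]
force: [-0.9, -0.5, 3.8]
gripper_width: 0.25
grip_force: 30.0
```

```bash
python3 - <<'E'
from h import *
import pickle
S=pickle.load(open("w2.pkl","rb"));s=S["wrist"];hsv=cv2.cvtColor(s["frame"],cv2.COLOR_BGR2HSV)
for n,l,h in(("g",45,85),("r",0,6),("b",100,130)):
    m=cv2.inRange(hsv,(l,120,40),(h,255,255));m[:,:165]=0;m[:,236:]=0
    c=max(cv2.findContours(m,0,2)[0],key=cv2.contourArea)[:,0]
    print(n,cv2.boundingRect(c),cv2.minAreaRect((world(s,c,.015)[:,:2]*1000).astype(np.float32)))
s=imaging.snapshot("top")
for t,z in(("mat",.003),("tray",.01)):
    m=cut_out("top",t)[0]["mask"].astype(np.uint8);c=max(cv2.findContours(m,0,2)[0],key=cv2.contourArea)
    print(t,cv2.minAreaRect((world(s,c[:,0],z)[:,:2]*1000).astype(np.float32)))
for t in("red","blue","green"):
    b=find_in("top","tin_"+t)[0]["box"];print(t,b,world(s,b[:2],.06))
E
```

```text
g (171, 67, 62, 63) ((494.3196105957031, -223.65419006347656), (64.0827407836914, 65.14923095703125), 87.84127044677734)
r (173, 140, 59, 59) ((491.2075500488281, -301.65350341796875), (65.97065734863281, 65.6863784790039), 87.54753875732422)
b (175, 207, 55, 52) ((488.2926025390625, -379.2705383300781), (65.18927001953125, 64.27804565429688), 88.61023712158203)
mat ((810.0613403320312, 46.054176330566406), (98.4151611328125, 105.50927734375), 42.796478271484375)
tray ((541.278076171875, 271.60198974609375), (221.54139709472656, 62.433589935302734), 8.944241523742676)
red [276.1, 254.2, 20.5, 22.1] [[ 0.45564975 -0.0650874   0.06      ]]
blue [248.3, 226.4, 21.2, 20.9] [[0.53111119 0.0077194  0.06      ]]
green [266.1, 193.5, 19.1, 24.8] [[ 0.61933563 -0.04217734  0.06      ]]
```

Call:
play_rows([
  [[0,0,-0.015],[0,0,0]],
  [[0,0,-0.03],[0,0,0]],
  [[0,0,-0.045],[0,0,0]],
  [[0,0,-0.045],[0,0,0]],
  [[0.02,0,-0.035],[0,0,0]],
  [[0.045,-0.003,0],[0,0,0]],
  [[0.055,-0.003,0],[0,0,0]],
  [[0.055,-0.003,0],[0,0,0]],
  [[0.055,-0.003,0],[0,0,0]],
  [[0.055,-0.003,0],[0,0,0]],
  [[0.055,-0.003,0],[0,0,0]],
  [[0.055,-0.003,0],[0,0,0]],
])

```text
time_s: 24.98
tcp_pos: [0.5359, 0.0992, 0.2013]
tcp_rot: [180.0, 0.0, 89.1]
force: [1.2, -0.6, -1.9]
gripper_width: 0.255
grip_force: 30.0
```

Call:
play_rows([
  [[0.055,0,0],[0,0,0]],
  [[0.055,0,0],[0,0,0]],
  [[0.045,0,0],[0,0,0]],
  [[0.02,0,0],[0,0,-0.085]],
  [[0,0,0],[0,0,-0.165]],
  [[0,0,0],[0,0,-0.165]],
  [[0,0,0],[0,0,-0.165]],
  [[0,0,0],[0,0,-0.165]],
  [[0,0,0],[0,0,-0.165]],
  [[0,0,0],[0,0,-0.165]],
  [[0,0,0],[0,0,-0.165]],
  [[0,0,0],[0,0,-0.165]],
])

```text
time_s: 26.48
tcp_pos: [0.5391, 0.2723, 0.2011]
tcp_rot: [-180.0, 0.0, 169.9]
force: [-0.4, 0.1, -1.9]
gripper_width: 0.254
grip_force: 30.0
```

Call:
play_rows([
  [[0,0,0],[0,0,-0.165]],
  [[0,0,0],[0,0,-0.165]],
  [[0,0,0],[0,0,0]],
  [[0,0,0],[0,0,0]],
])

```text
time_s: 26.98
tcp_pos: [0.5392, 0.2724, 0.2008]
tcp_rot: [-180.0, 0.0, -171.7]
force: [-0.4, 0.9, -2.4]
gripper_width: 0.252
grip_force: 30.0
```

```bash
python3 - <<'E'
from h import *
x=status.sense();print(x["tcp_pos"],x["tcp_rot"],x["gripper_width"],x["joint_positions"][-1])
s=imaging.snapshot("wrist");cv2.imwrite("pics/w3.png",s["frame"])
for t,z in(("tray",.01),("level",x["tcp_pos"][2]+.026)):
  for r in cut_out("wrist",t)[:1]:
    c=max(cv2.findContours(r["mask"].astype(np.uint8),0,2)[0],key=cv2.contourArea)
    print(t,r["confidence"],r["box"],cv2.minAreaRect((world(s,c[:,0],z)[:,:2]*1000).astype(np.float32)))
E
```

```text
[0.53919057 0.27238751 0.20075728] [-1.79988769e+02  1.13678489e-03 -1.71741806e+02] 0.2521638774778284 40.657058568802874
tray 0.67 [24.0, 128.8, 46.8, 53.3] ((531.5223388671875, 14.491036415100098), (51.003318786621094, 66.44387817382812), 87.65613555908203)
```

View pics/w3.png

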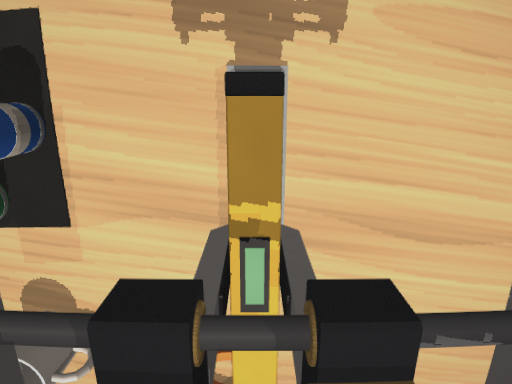

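The level hangs over the tray and parallel to it. The tray's near end shows past the level's black end, at about (229,65) to (288,65).

```bash
python3 - <<'E'
from h import *
s=imaging.snapshot("wrist");w=world(s,[(228.5,66),(288,66),(287,225)],.01);print(w.round(4))
a=np.radians(8.5);e=w[:2].mean(0)[:2];u=np.array([np.cos(a),np.sin(a)]);print(e+u*.111, np.linalg.norm(w[0]-w[1]))
d=(w[1]-w[2])[:2];print(np.degrees(np.arctan2(d[1],d[0])))
p=np.array([[.5392,.2724,.227]]);print("level end",world(s,[(226,83),(285,83)],.2266).round(4))
E
```

```text
[[0.4336 0.2304 0.01  ]
 [0.4248 0.29   0.01  ]
 [0.5938 0.3181 0.01  ]]
[0.53899115 0.27660728] 0.060191019449734304
-170.5659862976846
level end [[0.4568 0.2486 0.2266]
 [0.4533 0.2725 0.2266]]
```

Call:
play_rows([
  [[0.002,0.0014,0.015],[0,0,-0.01]],
  [[0,0,0.03],[0,0,0]],
  [[0,0,0.035],[0,0,0]],
  [[0,0,0.035],[0,0,0]],
  [[0,0,0.03],[0,0,0]],
  [[0,0,0.015],[0,0,0]],
  [[0,0,0.01],[0,0,0]],
  [[0,0,0.004],[0,0,0]],
  [[0,0,0.002],[0,0,0]],
  [[0,0,0],[0,0,0]],
])

```text
time_s: 28.42
tcp_pos: [0.5373, 0.2738, 0.025]
tcp_rot: [180.0, 0.0, -170.9]
force: [0.1, 0.1, -2.7]
gripper_width: 0.251
grip_force: 30.0
```

Call:
play_rows([
  [[0,0,0.0012],[0,0,0]],
  [[0,0,0.0008],[0,0,0]],
  [[0,0,0],[0,0,0]],
])

```text
time_s: 28.8
tcp_pos: [0.5372, 0.2736, 0.0227]
tcp_rot: [-180.0, 0.0, -170.9]
force: [-0.9, -1.2, 0.9]
gripper_width: 0.253
grip_force: 30.0
```

Call:
play_rows([
  [[0,0,0],[0,0,0]],
  [[0,0,0],[0,0,0]],
  [[0,0,0],[0,0,0]],
  [[0,0,-0.02],[0,0,0]],
  [[0,0,-0.04],[0,0,0]],
  [[0,0,-0.05],[0,0,0]],
  [[0,0,-0.05],[0,0,0]],
  [[0,0,-0.02],[0,0,0]],
  [[0,0,0],[0,0,0]],
], claw=0.05)

```text
time_s: 29.92
tcp_pos: [0.5375, 0.274, 0.2043]
tcp_rot: [180.0, 0.1, -171.0]
force: [0.0, -0.3, -0.4]
gripper_width: 0.53
grip_force: 0.0
```

```bash
python3 - <<'E'
from h import *
x=status.sense();print(x["tcp_pos"],x["tcp_rot"])
s=imaging.snapshot("wrist");cv2.imwrite("pics/w4.png",s["frame"])
E
```

```text
[0.53749394 0.273962   0.20429966] [ 1.79984322e+02  1.46651023e-01 -1.70951169e+02]
```

View pics/w4.png

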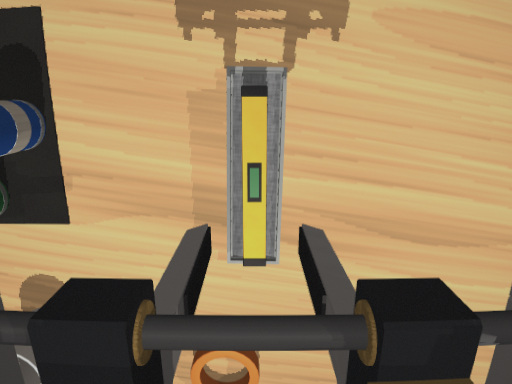

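The level stands upright in the tray, centred across it, with its vial at (254,182). I'll check the position along the tray and re-measure the tins.

```bash
python3 - <<'E'
from h import *
s=imaging.snapshot("wrist")
print("level",world(s,[(254.5,86),(255,266)],.049).round(4),world(s,[(254.5,86),(255,266)],.049).mean(0))
t=world(s,[(228,67),(287,67),(280,263),(228,262)],.01);print(t.round(4),t.mean(0))
E
```

```text
level [[0.4485 0.2593 0.049 ]
 [0.6288 0.2886 0.049 ]] [0.5386226  0.27396147 0.049     ]
[[0.4329 0.2295 0.01  ]
 [0.4235 0.2888 0.01  ]
 [0.6406 0.3206 0.01  ]
 [0.649  0.2595 0.01  ]] [0.53649455 0.27461061 0.01      ]
```

Call:
play_rows([
  [[0,0,0],[0,0,0.157]],
  [[0,0,0],[0,0,0.157]],
  [[0,0,0],[0,0,0.157]],
  [[0,0,0],[0,0,0.157]],
  [[0,0,0],[0,0,0.157]],
  [[0,0,0],[0,0,0.157]],
  [[0,0,0],[0,0,0.157]],
  [[0,0,0],[0,0,0.157]],
  [[0,0,0],[0,0,0.157]],
  [[0,0,0],[0,0,0.157]],
  [[0,0,0],[0,0,0.157]],
  [[0,0,0],[0,0,0]],
], claw=0.08)

```text
time_s: 31.52
tcp_pos: [0.5365, 0.2734, 0.2013]
tcp_rot: [-179.9, 0.1, 90.2]
force: [-0.1, 0.3, 0.2]
gripper_width: 0.855
grip_force: 0.0
```

Call:
play_rows([
  [[-0.03,-0.006,0],[0,0,0.002]],
  [[-0.05,-0.012,0],[0,0,0]],
  [[-0.05,-0.012,0],[0,0,0]],
  [[-0.05,-0.012,0],[0,0,0]],
  [[-0.05,-0.012,0],[0,0,0]],
  [[-0.05,-0.012,0],[0,0,0]],
  [[-0.04,-0.009,0],[0,0,0]],
  [[-0.014,-0.003,0],[0,0,0]],
  [[0,0,0.02],[0,0,0]],
  [[0,0,0.02],[0,0,0]],
  [[0,0,0],[0,0,0]],
])

```text
time_s: 32.9
tcp_pos: [0.4582, -0.0595, 0.1612]
tcp_rot: [-179.8, -0.1, 90.2]
force: [0.3, 0.0, 0.2]
gripper_width: 0.849
grip_force: 0.0
```

Call:
play_rows([
  [[-0.0014,0,0.02],[0,0,0.003]],
  [[0,0,0.03],[0,0,0]],
  [[0,0,0.03],[0,0,0]],
  [[0,0,0.013],[0,0,0]],
  [[0,0,0.003],[0,0,0]],
  [[0,0,0],[0,0,0]],
])

```text
time_s: 33.65
tcp_pos: [0.4597, -0.0617, 0.0673]
tcp_rot: [179.9, 0.0, 89.8]
force: [0.3, 1.4, 0.6]
gripper_width: 0.852
grip_force: 0.0
```

Call:
play_rows([
  [[0,0,0],[0,0,0]],
  [[0,0,0],[0,0,0]],
  [[0,0,0],[0,0,0]],
  [[0,0,0],[0,0,0]],
  [[0,0,0],[0,0,0]],
], claw=0.04)

```text
time_s: 34.28
tcp_pos: [0.459, -0.0618, 0.0667]
tcp_rot: [-180.0, 0.0, 89.8]
force: [-3.7, -0.6, 7.6]
gripper_width: 0.57
grip_force: 30.0
```

Call:
play_rows([
  [[0,0,-0.015],[0,0,0]],
  [[0,0,-0.03],[0,0,0]],
  [[0,0,-0.03],[0,0,0]],
  [[-0.01,0.001,-0.03],[0,0,0]],
  [[-0.03,0.005,-0.005],[0,0,0]],
  [[-0.05,0.007,0],[0,0,0]],
  [[-0.05,0.007,0],[0,0,0]],
  [[-0.05,0.007,0],[0,0,0]],
  [[-0.036,0.005,0],[0,0,0]],
  [[-0.015,0.002,0.01],[0,0,0]],
  [[0,0,0.02],[0,0,0]],
  [[0,0,0.025],[0,0,0]],
])

```text
time_s: 35.78
tcp_pos: [0.4925, -0.3023, 0.1213]
tcp_rot: [180.0, -0.0, 89.9]
force: [-0.0, 0.6, -3.8]
gripper_width: 0.573
grip_force: 30.0
```

Call:
play_rows([
  [[0,0,0.02],[0,0,0]],
  [[0,0,0.013],[0,0,0]],
  [[0,0,0.006],[0,0,0]],
  [[0,0,0.002],[0,0,0]],
  [[0,0,0],[0,0,0]],
  [[0,0,0],[0,0,0]],
])

```text
time_s: 36.52
tcp_pos: [0.4926, -0.303, 0.081]
tcp_rot: [180.0, 0.0, 89.8]
force: [-0.4, 0.1, -4.1]
gripper_width: 0.572
grip_force: 30.0
```

Call:
play_rows([
  [[0,0,0.0015],[0,0,0]],
  [[0,0,0.0007],[0,0,0]],
  [[0,0,0],[0,0,0]],
])

```text
time_s: 36.9
tcp_pos: [0.4925, -0.303, 0.0788]
tcp_rot: [180.0, 0.0, 89.8]
force: [-2.1, 0.1, 4.1]
gripper_width: 0.574
grip_force: 30.0
```

Call:
play_rows([
  [[0,0,0],[0,0,0]],
  [[0,0,0],[0,0,0]],
  [[0,0,-0.01],[0,0,0]],
  [[0,0,-0.03],[0,0,0]],
  [[0,0,-0.04],[0,0,0]],
  [[0,0,-0.02],[0,0,0]],
  [[0.04,0.004,0],[0,0,-0.003]],
  [[0.055,0.006,0],[0,0,0]],
  [[0.055,0.006,0],[0,0,0]],
  [[0.055,0.006,0],[0,0,0]],
  [[0.055,0.006,0],[0,0,0]],
  [[0.04,0.004,0],[0,0,0]],
], claw=0.08)

```text
time_s: 38.4
tcp_pos: [0.5247, -0.0003, 0.1792]
tcp_rot: [179.9, -0.0, 90.1]
force: [1.6, -0.9, 0.0]
gripper_width: 0.848
grip_force: 0.0
```

Call:
play_rows([
  [[0.014,0.002,0],[0,0,0]],
  [[0,0,0.02],[0,0,0]],
  [[0,0,0.02],[0,0,0]],
  [[0,0,0],[0,0,0]],
])

```text
time_s: 38.9
tcp_pos: [0.5258, 0.0104, 0.1376]
tcp_rot: [-179.9, 0.0, 90.0]
force: [0.6, -0.3, -0.1]
gripper_width: 0.851
grip_force: 0.0
```

Down to 0.066 and grip.

Call:
play_rows([
  [[0.001,0.001,0.02],[0,0,0]],
  [[0,0,0.03],[0,0,0]],
  [[0,0,0.017],[0,0,0]],
  [[0,0,0.004],[0,0,0]],
  [[0,0,0],[0,0,0]],
])

```text
time_s: 39.52
tcp_pos: [0.5277, 0.0122, 0.0676]
tcp_rot: [180.0, -0.0, 90.0]
force: [0.6, 0.7, 0.3]
gripper_width: 0.849
grip_force: 0.0
```

Call:
play_rows([
  [[0,0,0],[0,0,0]],
  [[0,0,0],[0,0,0]],
  [[0,0,0],[0,0,0]],
  [[0,0,0],[0,0,0]],
  [[0,0,0],[0,0,0]],
], claw=0.04)

```text
time_s: 40.15
tcp_pos: [0.5276, 0.0121, 0.0676]
tcp_rot: [180.0, 0.0, 90.0]
force: [-2.5, -0.9, 6.1]
gripper_width: 0.572
grip_force: 30.0
```

Call:
play_rows([
  [[0,0,-0.015],[0,0,0]],
  [[0,0,-0.03],[0,0,0]],
  [[0,0,-0.04],[0,0,0]],
  [[-0.01,-0.001,-0.04],[0,0,0]],
  [[-0.03,-0.003,-0.015],[0,0,0]],
  [[-0.05,-0.005,0],[0,0,0]],
  [[-0.055,-0.005,0],[0,0,0]],
  [[-0.055,-0.006,0],[0,0,0]],
  [[-0.055,-0.006,0],[0,0,0]],
  [[-0.055,-0.006,0],[0,0,0]],
  [[-0.045,-0.004,0],[0,0,0]],
  [[-0.027,-0.002,0],[0,0,0]],
])

```text
time_s: 41.65
tcp_pos: [0.4886, -0.3722, 0.208]
tcp_rot: [180.0, 0.0, 89.9]
force: [-0.3, 0.7, -2.7]
gripper_width: 0.571
grip_force: 30.0
```

Call:
play_rows([
  [[-0.01,-0.0006,0],[0,0,0]],
  [[0,0,0.015],[0,0,0]],
  [[0,0,0.03],[0,0,0]],
  [[0,0,0.03],[0,0,0]],
  [[0,0,0.025],[0,0,0]],
  [[0,0,0.015],[0,0,0]],
  [[0,0,0.009],[0,0,0]],
  [[0,0,0.002],[0,0,0]],
  [[0,0,0],[0,0,0]],
])

```text
time_s: 42.78
tcp_pos: [0.4892, -0.3799, 0.0819]
tcp_rot: [180.0, 0.0, 90.0]
force: [0.3, -0.1, -2.6]
gripper_width: 0.573
grip_force: 30.0
```

Call:
play_rows([
  [[0,0,0.0015],[0,0,0]],
  [[0,0,0.0008],[0,0,0]],
  [[0,0,0],[0,0,0]],
])

```text
time_s: 43.15
tcp_pos: [0.489, -0.3801, 0.0796]
tcp_rot: [180.0, 0.0, 90.0]
force: [-1.9, 0.6, 4.7]
gripper_width: 0.572
grip_force: 30.0
```

Call:
play_rows([
  [[0,0,0],[0,0,0]],
  [[0,0,0],[0,0,0]],
  [[0,0,-0.01],[0,0,0]],
  [[0,0,-0.03],[0,0,0]],
  [[0,0,-0.04],[0,0,0]],
  [[0,0,-0.02],[0,0,0]],
  [[0.03,0.011,0],[0,0,0]],
  [[0.05,0.0185,0],[0,0,0]],
  [[0.055,0.02,0],[0,0,0]],
  [[0.055,0.02,0],[0,0,0]],
  [[0.055,0.02,0],[0,0,0]],
  [[0.055,0.02,0],[0,0,0]],
], claw=0.08)

```text
time_s: 44.65
tcp_pos: [0.5987, -0.0782, 0.1791]
tcp_rot: [-180.0, 0.0, 90.0]
force: [0.7, -0.9, 0.0]
gripper_width: 0.851
grip_force: 0.0
```

Call:
play_rows([
  [[0.03,0.012,0],[0,0,0]],
  [[0.0155,0.006,0],[0,0,0]],
  [[0,0,0.02],[0,0,0]],
  [[0,0,0.02],[0,0,0]],
  [[0,0,0],[0,0,0]],
])

```text
time_s: 45.28
tcp_pos: [0.6147, -0.036, 0.1365]
tcp_rot: [-179.8, 0.0, 89.9]
force: [0.3, -0.3, 0.4]
gripper_width: 0.854
grip_force: 0.0
```

Call:
play_rows([
  [[0.001,0.001,0.02],[0,0,0]],
  [[0,0,0.03],[0,0,0]],
  [[0,0,0.016],[0,0,0]],
  [[0,0,0.004],[0,0,0]],
  [[0,0,0],[0,0,0]],
])

```text
time_s: 45.9
tcp_pos: [0.6177, -0.0333, 0.0693]
tcp_rot: [180.0, -0.0, 90.0]
force: [-0.3, -0.1, 0.6]
gripper_width: 0.846
grip_force: 0.0
```

Call:
play_rows([
  [[0,0,0],[0,0,0]],
  [[0,0,0],[0,0,0]],
  [[0,0,0],[0,0,0]],
  [[0,0,0],[0,0,0]],
  [[0,0,0],[0,0,0]],
], claw=0.04)

```text
time_s: 46.52
tcp_pos: [0.6175, -0.0334, 0.0693]
tcp_rot: [180.0, 0.0, 90.0]
force: [-2.8, -0.1, 5.8]
gripper_width: 0.572
grip_force: 30.0
```

Call:
play_rows([
  [[0,0,-0.015],[0,0,0]],
  [[0,0,-0.03],[0,0,0]],
  [[0,0,-0.03],[0,0,0]],
  [[-0.01,-0.0065,-0.03],[0,0,0]],
  [[-0.025,-0.016,-0.005],[0,0,0]],
  [[-0.035,-0.0225,0],[0,0,0]],
  [[-0.035,-0.0225,0],[0,0,0]],
  [[-0.035,-0.0225,0],[0,0,0]],
  [[-0.03,-0.019,0],[0,0,0]],
  [[-0.021,-0.0135,0],[0,0,0]],
  [[0,0,0.01],[0,0,0]],
  [[0,0,0.025],[0,0,0]],
])

```text
time_s: 48.02
tcp_pos: [0.4958, -0.2242, 0.1448]
tcp_rot: [179.9, 0.0, 90.0]
force: [0.8, -0.5, -3.3]
gripper_width: 0.57
grip_force: 29.9
```

Call:
play_rows([
  [[0,0,0.025],[0,0,0]],
  [[0,0,0.02],[0,0,0]],
  [[0,0,0.01],[0,0,0]],
  [[0,0,0.004],[0,0,0]],
  [[0,0,0.002],[0,0,0]],
  [[0,0,0],[0,0,0]],
  [[0,0,0],[0,0,0]],
])

```text
time_s: 48.9
tcp_pos: [0.4951, -0.2245, 0.0835]
tcp_rot: [180.0, 0.0, 90.0]
force: [0.1, 0.3, -3.0]
gripper_width: 0.572
grip_force: 29.9
```

Call:
play_rows([
  [[0,0,0.0015],[0,0,0]],
  [[0,0,0.0007],[0,0,0]],
  [[0,0,0],[0,0,0]],
])

```text
time_s: 49.28
tcp_pos: [0.495, -0.2245, 0.0813]
tcp_rot: [180.0, 0.0, 90.0]
force: [-3.2, -0.3, 7.1]
gripper_width: 0.574
grip_force: 30.0
```

Call:
play_rows([
  [[0,0,0],[0,0,0]],
  [[0,0,0],[0,0,0]],
  [[0,0,-0.01],[0,0,0]],
  [[0,0,-0.03],[0,0,0]],
  [[0,0,-0.04],[0,0,0]],
  [[0,0,-0.05],[0,0,0]],
  [[0,0,-0.05],[0,0,0]],
  [[-0.05,0,-0.03],[0,0,0]],
  [[-0.03,0,0],[0,0,0]],
  [[0,0,0],[0,0,0]],
], claw=0.08)

```text
time_s: 50.52
tcp_pos: [0.4943, -0.3065, 0.2913]
tcp_rot: [180.0, 0.0, 89.8]
force: [0.6, 0.5, -0.2]
gripper_width: 0.85
grip_force: 0.0
```

```bash
python3 - <<'E'
from h import *
s=imaging.snapshot("wrist");q=imaging.snapshot("scene")
cv2.imwrite("pics/w5.png",np.hstack([cv2.resize(s["frame"],(400,300)),cv2.resize(q["frame"][70:310,90:410],(400,300))]))
for t,p in dict(green=(.495,-.2245),red=(.492,-.3025),blue=(.489,-.380)).items():
    r=find_in("wrist","tin_"+t);print(t,r[0]["box"] if r else None,px(s,[[*p,.12],[*p,.015]]).round(0).tolist())
E
```

```text
green [255.8, 93.2, 55.5, 56.1] [[256.0, 93.0], [255.0, 95.0]]
red [252.8, 164.4, 52.3, 57.9] [[253.0, 172.0], [253.0, 155.0]]
blue [249.4, 229.5, 51.4, 66.0] [[251.0, 241.0], [251.0, 211.0]]
```

View pics/w5.png

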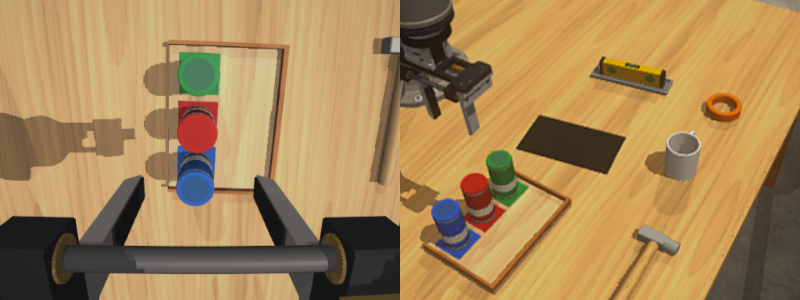

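Both halves show every tin upright and centred on the pad of its own colour: wrist view green (199,73), red (197,132), blue (195,186). The level is in the tray, the mug hasn't moved, and the gripper is clear.

```bash
python3 -c "
from h import *
print(ticket.hand_in())"
```

```text
the job is handed in; nothing more can be done
None
```

The job is done and handed in (no verdict came back): each tin is upright on the pad of its own colour, the level is on its narrow edge in the tray, and the mug was left alone, in about 51 s of the 147 s allowed.

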